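# Load the autosampler tray from the dry block bath, keeping the run order

### The job

The four warmed sample containers stand in the dry block bath in the order in which they are to be run. Move them to the autosampler tray in that same order: the one at the left end of the bath, as you face its control panel, goes into the compartment next to the tray's black pull grip, its neighbour into the next, and so on to the far end. Set each one down upright on the floor of its own compartment without dropping it or knocking any over.

Things in the scene. Friction and masses are not known exactly. Their poses are not given: they have to be found in the camera images.
- bottle_tall: Loose, white plastic with blue cap, upright. A tall round shouldered bottle: body diameter 46 up to 60 mm, narrowing to a 26 mm neck at 74 mm; screw cap diameter 30, from 88 mm to the top at 112 mm; about 150 g. Origin: centre of its underside, z up. All four have flat undersides and can be lifted by the cap. It starts in block_tall.
- bottle_jar: Loose, white plastic with blue cap, upright. A squat wide-mouthed round jar: body diameter 46, cap diameter 47 from 54 mm to the top at 74 mm; about 130 g. Origin: centre of its underside, z up. All four have flat undersides and can be lifted by the cap. It starts in block_jar.
- bottle_square: Loose, white plastic with blue cap, upright. A square bottle: body 40 x 40 up to 62 mm, its flats along its x and y axes, parallel to the bath's; neck 28 mm; screw cap diameter 32, from 82 mm to the top at 104 mm; about 140 g. Origin: centre of its underside, z up. All four have flat undersides and can be lifted by the cap. It starts in block_square.
- bottle_tube: Loose, white plastic with blue cap, upright. A slim flat-bottomed tube: diameter 32 up to 88 mm; screw cap diameter 38, from 86 mm to the top at 106 mm; about 100 g. Origin: centre of its underside, z up. All four have flat undersides and can be lifted by the cap. It starts in block_tube.
- block_tall: Fixed aluminium block, 94 (x) x 63 (y) x 36 mm high, in the dry block bath; in its top one central round well 50 mm wide and 22 mm deep (floor 14 mm above the block's origin), in which the tall round bottle stands with about 2 mm of play all round. Origin: centre of its underside, axes parallel to the bath's. The order of the blocks along the bath differs from start to start; each stays where it is.
- block_jar: Fixed aluminium block, 94 (x) x 63 (y) x 36 mm high, in the dry block bath; in its top one central round well 50 mm wide and 22 mm deep (floor 14 mm above the block's origin), in which the squat jar stands with about 2 mm of play all round. Origin: centre of its underside, axes parallel to the bath's. The order of the blocks along the bath differs from start to start; each stays where it is.
- block_square: Fixed aluminium block, 94 (x) x 63 (y) x 36 mm high, in the dry block bath; in its top one central square well 44 mm wide and 22 mm deep (floor 14 mm above the block's origin), in which the square bottle stands with about 2 mm of play all round. Origin: centre of its underside, axes parallel to the bath's. The order of the blocks along the bath differs from start to start; each stays where it is.
- block_tube: Fixed aluminium block, 94 (x) x 63 (y) x 36 mm high, in the dry block bath; in its top one central round well 36 mm wide and 22 mm deep (floor 14 mm above the block's origin), in which the slim tube stands with about 2 mm of play all round. Origin: centre of its underside, axes parallel to the bath's. The order of the blocks along the bath differs from start to start; each stays where it is.
- bath: Dry block bath, fixed: white housing 200 (x) x 310 (y) mm, rim 75 mm high, holding the four blocks side by side in one row along its y axis at y = +99, +33, -33, -99 mm (x = 0), block tops 81 mm above the table. Origin: on the table under the middle of the row. Its control panel (display and keys) lies on its -x side, so to someone facing the panel +y is the left end of the row.
- tray: Autosampler tray, fixed to the table, any way round: 70 (x) x 268 (y) mm, four open-topped compartments in one row along its y axis, centres at y = +99, +33, -33, -99 mm (x = 0), each 62 x 62 mm inside; walls and dividers 4 mm thick with their top edge 34 mm above the table; compartment floor 4 mm above the table. A black pull grip sticks out 30 mm from its +y end, so the first place (y = +99 mm) is the one next to the grip. Origin: on the table under the middle of the row.

How it is judged:
By the outcome, as a careful person would: the job done as asked, in the order asked, and still so for the second after the job is handed in, with the robot touching nothing.
It also fails if it takes over 136 s, if anything falls off the work surface, if the arm or the gripper's body presses on something with over 40 N, if the wrist force passes 120 N, or if a joint passes its speed limit or range.

### The arm

A 7-joint arm with a two-finger parallel gripper is mounted at the origin on the work surface. World frame = base frame: x ahead of the robot, y to its left, z up, the work surface at z = 0. Lengths are in m, angles in rad, forces in N, time in s.
With the tool pointing down it reaches from about 0.425 to 1.025 m from the base axis. Payload 9.4 kg.
Tool frame: the origin (TCP) lies midway between the tips of the shut fingers; the grasp point (between the pads) lies 19 mm behind it; z points along the fingers, y is the line along which they close (so a half turn about z gives the same grasp; the last joint's range is limited). The gripper opens to 85 mm and grips with 20 to 120 N. Pads are 22 mm wide; open, the fingers measure 114 mm over their backs; the gripper's body (76 mm by 85 mm) begins 54 mm behind the grasp point. The pads swing forward as they close: fully open they stand 13 mm farther back than shut.
Start: joints at [1.024, 0.599, -0.003, 1.599, 0.002, 0.943, -0.08], TCP at [0.328, -0.646, 0.231] pointing down, gripper open.
Joint ranges: [-2.57, 2.57], [-0.35, 1.97], [-1.29, 1.29], [0.11, 2.56], [-1.05, 4.19], [0.11, 1.86], [-2.63, 2.63]. Speed limits (rad/s): [2.22, 2.22, 3.01, 3.01, 3.14, 3.14, 3.14].

### API

Orientations are given as a 3x3 rotation matrix whose columns are the frame's x, y, z axes.
In Python, from station import r gives the robot as it stands.
- The arm moves only by the tool carry_out, never from a script. Its argument "increments" is a list that holds one entry, the list of rows, each a list of 7 numbers: the shift along the tool's x, y, z in cm, then the turn, a rotation vector about the tool's x, y, z in rad, then the finger opening in cm, from 0 to 8.54. A call has 1 to 5 rows; each row is the pose to reach, as a shift and turn from the pose commanded when the call began, along the tool's axes at that moment; what a row does not reach only later rows make up. A row lasts 1/12 s, in which the tool goes at most 41.7 mm and 7.16 degrees, less where a joint would pass 70% of its speed; a pose out of reach is approached as far as the arm can. A call with a gripper value outside its range is refused whole. The fingers move at their own pace and stop on an object; the grip force is fixed at half the most. Time passes only in rows, so rows that repeat a pose let the fingers close. It gives the time, the measured TCP pose, the force, the opening and the grip force at its end, in the units of the state.
- r.read_state(): the state, without advancing time (a new reading comes with each control period).
- r.grab_frame(name): name is "scene" or "top"; returns a dict with "image" (384x512x3 uint8, red, green, blue), "range_z" (384x512 float32, m along the optical axis (not along the pixel's ray), 0 where there is no reading), "K" (3x3 intrinsics, pixels), "R" (3x3) and "t" (3): a world point X has camera coordinates R X + t. Camera axes: x right, y down, z forward; pixel columns grow to the right and rows downward; lengths in m; the calibration is good to about 2 mm. A picture is of the moment at which its call begins.
- r.hand_in(): hands the job in; it is judged then, once.
The state is a dict: "time": time; "q": joint angles; "dq": joint speeds; "joint_efforts": joint torques, N m; "tool_pos": TCP position; "tcp_rot": TCP orientation; "wrist_force": force on the tool from outside, world axes, zero at the start; "ft_torque": the same for the moment, N m; "finger_gap": opening from 0.0 (shut) to 1.0 (fully open); "gripper_force": force on a finger pad.
Only numpy, scipy, OpenCV 4.12 (cv2) and the standard library are available. Lean on these libraries where they do the work, as an engineer would, in place of code of your own. Each camera call takes 0.05 s, during which the arm holds its last target. There are 200 camera calls.

## Working session

There is one attempt and no reset: what is moved stays moved. The work goes in short steps, Python scripts to look and compute and a tool call to move; the robot and the scene stay as the last step left them, time stands still between calls to the robot, and variables do not carry over. Pictures are saved under pics/ and viewed, at most 14 in all, crops included, and the job is handed in when it is done.

Besides the shell and the picture viewer there is one more tool, called after "Emit:" by a JSON object that holds its "fn" and its "kwargs". carry_out: Moves the arm, as the interface text tells. Its arguments: {"type":"object","properties":{"increments":{"type":"array","items":{"type":"array","items":{"type":"array","items":{"type":"number"}}}}},"required":["increments"]}

```bash
ls; mkdir -p pics; python3 - <<'E'
from station import r
import cv2,numpy as np
s=r.read_state(); print(s['time'],s['tool_pos'],np.round(s['tcp_rot'],3).tolist(),s['finger_gap'])
for n in("scene","top"):
    f=r.grab_frame(n); cv2.imwrite(f"pics/{n}0.png",f["image"][:,:,::-1]); np.savez(f"/tmp/{n}.npz",**f)
    print(n,f["K"].tolist(),np.round(f["R"],4).tolist(),f["t"])
E
```

```text
pics
0.0 [ 0.32794926 -0.64605749  0.23041088] [[0.892, 0.453, -0.001], [0.453, -0.892, 0.001], [-0.0, -0.002, -1.0]] 1.0014729930189434
scene [[381.63779633447234, 0.0, 253.94153258027796], [0.0, 381.63779633447234, 189.73622713276106], [0.0, 0.0, 1.0]] [[-0.7775, 0.6288, -0.0132], [0.5079, 0.6154, -0.6028], [-0.3709, -0.4754, -0.7978]] [ 0.41739398 -0.23129148  1.33366174]
top [[458.16478536540484, 0.0, 254.82231666622383], [0.0, 458.16478536540484, 195.25447094230717], [0.0, 0.0, 1.0]] [[-0.0017, -0.9995, -0.0301], [-0.9932, 0.0052, -0.1163], [0.1164, 0.0297, -0.9928]] [0.01324692 0.50627205 1.09816802]
```

View pics/top0.png

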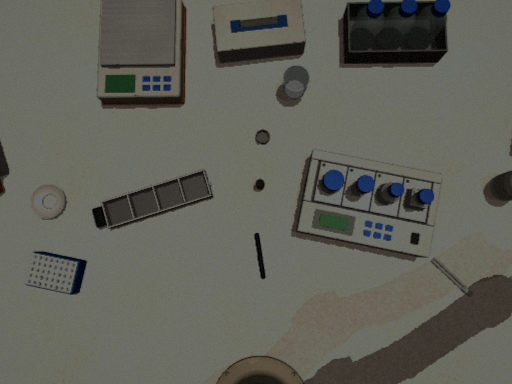

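View pics/scene0.png

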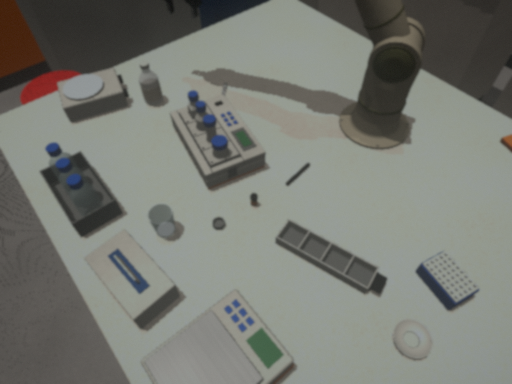

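The top view shows the bath at about (370,203), with its panel on the robot side. The caps, left to right, are at (332,181), (365,184), (396,189) and (425,196). The tray is at about (155,200) and its black grip is at the left end, (100,216), so the first compartment is at about (118,208). Next I'll measure these.

```bash
cat > h.py <<'E'
import numpy as np,cv2
def ray(f,uv,z):
    R,t=f["R"],f["t"]; c=-R.T@t
    d=R.T@np.linalg.inv(f["K"])@np.array([uv[0],uv[1],1.]); return c+d*(z-c[2])/d[2]
def pts(f):
    z=f["range_z"];v,u=np.indices(z.shape);K=f["K"]
    P=np.stack([(u-K[0,2])/K[0,0]*z,(v-K[1,2])/K[1,1]*z,z],-1)
    return (P-f["t"])@f["R"]
def blue(f):
    h=cv2.cvtColor(f["image"],cv2.COLOR_RGB2HSV)
    return cv2.inRange(h,(100,130,50),(130,255,255))
E
python3 - <<'E'
from h import *
for n in("top","scene"):
    f=dict(np.load(f"/tmp/{n}.npz")); P=pts(f); m=blue(f)
    k,l,s,c=cv2.connectedComponentsWithStats(m)
    print(n,"cam",np.round(-f["R"].T@f["t"],3))
    for i in range(1,k):
        if s[i,4]<60: continue
        q=P[(l==i)&(f["range_z"]>0)]
        if len(q)<5: continue
        z=np.percentile(q[:,2],90)
        tq=q[abs(q[:,2]-z)<.006]
        print(np.round(c[i]),s[i,4],"z90 %.3f"%z,"top mid",np.round((tq.min(0)+tq.max(0))/2,3),"ext",np.round(np.ptp(tq,axis=0),3))
f=dict(np.load("/tmp/top.npz")); P=pts(f)
print("table z",np.median(P[250:300,150:220,2]))
Z=P[...,2]
# tray region: wall tops
sub=np.zeros(Z.shape,bool); sub[165:235,85:220]=1
m=sub&(Z>.024)&(Z<.045); q=P[m][:,:2].astype(np.float32); print("tray",len(q),cv2.minAreaRect(q))
sub[:]=0; sub[140:265,285:455]=1
m=sub&(Z>.06); q=P[m&(Z<.095)][:,:2].astype(np.float32); print("bath",len(q),cv2.minAreaRect(q))
im=f["image"][:,:,::-1]
a=cv2.resize(im[145:260,290:450],(800,575),interpolation=cv2.INTER_CUBIC); cv2.imwrite("pics/bath.png",a)
a=cv2.resize(im[160:240,80:225],(800,441),interpolation=cv2.INTER_CUBIC); cv2.imwrite("pics/tray.png",a)
E
```

```text
top cam [ 0.375 -0.022  1.15 ]
[376.   6.] 180 z90 0.168 top mid [ 0.919 -0.265  0.166] ext [0.032 0.034 0.008]
[409.   6.] 177 z90 0.168 top mid [ 0.917 -0.339  0.167] ext [0.031 0.035 0.009]
[442.   5.] 171 z90 0.168 top mid [ 0.915 -0.413  0.167] ext [0.031 0.035 0.009]
[258.  24.] 295 z90 0.078 top mid [0.93  0.    0.077] ext [0.042 0.136 0.01 ]
[333. 180.] 327 z90 0.135 top mid [ 0.529 -0.168  0.133] ext [0.044 0.043 0.009]
[366. 183.] 226 z90 0.166 top mid [ 0.516 -0.232  0.164] ext [0.035 0.035 0.008]
[397. 189.] 142 z90 0.172 top mid [ 0.502 -0.296  0.171] ext [0.026 0.027 0.009]
[426. 195.] 161 z90 0.165 top mid [ 0.488 -0.361  0.163] ext [0.029 0.029 0.008]
scene cam [0.937 0.514 0.93 ]
[219. 141.] 107 z90 0.134 top mid [ 0.532 -0.167  0.131] ext [0.037 0.041 0.007]
[ 52. 148.] 66 z90 0.168 top mid [ 0.92  -0.411  0.166] ext [0.026 0.032 0.006]
[ 62. 163.] 88 z90 0.168 top mid [ 0.92  -0.337  0.167] ext [0.031 0.035 0.008]
[ 73. 179.] 107 z90 0.168 top mid [ 0.92  -0.266  0.166] ext [0.032 0.033 0.008]
table z -0.0007248842936701976
tray 931 ((0.4953717589378357, 0.2710840702056885), (0.07097575068473816, 0.2975606918334961), 17.313846588134766)
bath 9561 ((0.4841037094593048, -0.25863122940063477), (0.3103790879249573, 0.20107325911521912), 78.29241180419922)
```

View pics/bath.png

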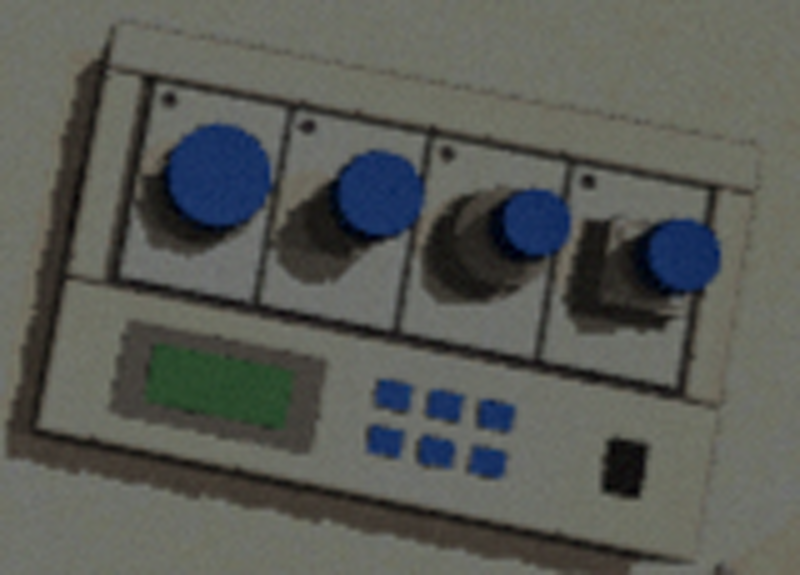

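View pics/tray.png

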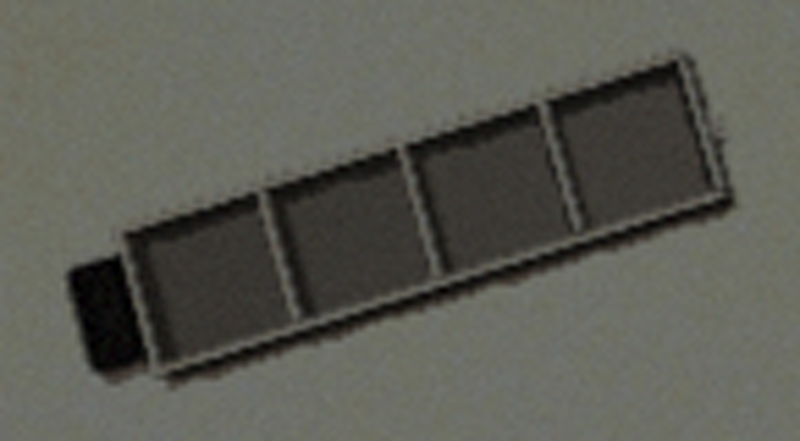

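The bath crop shows the order jar, tube, tall, square, which matches the cap heights of 135/166/172/165 mm. In the tray crop the grip is at (95,320) and the outer wall corners are at about (125,237), (685,55), (728,200) and (160,372). Next I'll cross-check the tray and cap centres.

```bash
python3 - <<'E'
from h import *
f=dict(np.load("/tmp/top.npz")); g=dict(np.load("/tmp/scene.npz")); s=800/145
C=np.array([ray(f,(80+u/s,160+v/s),.034)[:2] for u,v in[(125,237),(685,55),(728,200),(160,372)]])
print("tray corners mid",C.mean(0),"lens",[np.linalg.norm(C[i]-C[(i+1)%4]) for i in range(4)])
# scene-depth check
P=pts(g);Z=P[...,2];m=np.zeros(Z.shape,bool);m[215:295,270:390]=1;m&=(Z>.024)&(Z<.045)
R=cv2.minAreaRect(P[m][:,:2].astype(np.float32));print("scene tray",R)
ang=np.deg2rad(17.3); 
for nm,c in(("topdepth",np.array([.4954,.2711])),("scenedepth",np.array(R[0]))):
    yt=np.array([-np.sin(ang),np.cos(ang)]); c0=c-.015*yt
    print(nm,c0,[np.round(c0+y*yt,4).tolist() for y in(.099,.033,-.033,-.099)])
for nm,uv,uvs,h in(("jar",(333,180),(219,141),.074),("tube",(366,183),(209,120),.106),("tall",(397,189),(200,105),.112),("square",(426,195),(192,95),.104)):
    o=[]
    for F,p in((f,uv),(g,uvs)):
        h_=cv2.cvtColor(F["image"],cv2.COLOR_RGB2HSV); M=cv2.inRange(h_,(100,100,40),(130,255,255))
        Q=pts(F); d=np.indices(M.shape); near=np.hypot(d[1]-p[0],d[0]-p[1])<(16 if F is f else 11)
        q=Q[near&(M>0)&(abs(Q[...,2]-.059-h)<.004)]
        if len(q)<8: o.append((len(q),)); continue
        c,rad=cv2.minEnclosingCircle(q[:,:2].astype(np.float32)); k,l,st,ce=cv2.connectedComponentsWithStats((M*(near)).astype(np.uint8))
        i=1+st[1:,4].argmax()
        o.append((len(q),np.round(c,4).tolist(),round(rad,4),"z%.4f"%np.median(q[:,2]),"ray",np.round(ray(F,ce[i],.059+h-.005)[:2],4).tolist()))
    print(nm,*o,sep="\n  ")
E
```

```text
tray corners mid [0.4975528  0.25280138] lens [np.float64(0.26371971503572494), np.float64(0.06859793808152481), np.float64(0.26407092530082604), np.float64(0.0630956593232165)]
scene tray ((0.4983211159706116, 0.2682226002216339), (0.0732002928853035, 0.29695364832878113), 17.557693481445312)
topdepth [0.49986062 0.25677859] [[0.4704, 0.3513], [0.49, 0.2883], [0.5097, 0.2253], [0.5293, 0.1623]]
scenedepth [0.50278174 0.25390119] [[0.4733, 0.3484], [0.493, 0.2854], [0.5126, 0.2224], [0.5322, 0.1594]]
jar
  (306, [0.5288, -0.1669], 0.0231, 'z0.1323', 'ray', [0.5291, -0.1678])
  (122, [0.531, -0.1677], 0.0225, 'z0.1317', 'ray', [0.5306, -0.1683])
tube
  (222, [0.5144, -0.231], 0.0194, 'z0.1645', 'ray', [0.5159, -0.2327])
  (74, [0.5177, -0.2314], 0.0176, 'z0.1640', 'ray', [0.5165, -0.2334])
tall
  (138, [0.5018, -0.2958], 0.0148, 'z0.1703', 'ray', [0.5024, -0.2974])
  (39, [0.5062, -0.2969], 0.0145, 'z0.1697', 'ray', [0.5041, -0.2985])
square
  (160, [0.4878, -0.3601], 0.0159, 'z0.1621', 'ray', [0.4888, -0.3622])
  (36, [0.4908, -0.3581], 0.0129, 'z0.1616', 'ray', [0.4894, -0.3621])
```

Emit:
{"fn": "carry_out", "kwargs": {"increments": [[[0,0,-1,0,0,-0.12,8.5],[0,0,-2,0,0,-0.24,8.5],[0,0,-2,0,0,-0.36,8.5],[0,0,-2,0,0,-0.48,8.5],[0,0,-2,0,0,-0.6,8.5]]]}}

```text
time: 0.52
tool_pos: [0.3281, -0.6463, 0.251]
tcp_rot: [[0.475, 0.88, -0.0], [0.88, -0.475, 0.0], [0.0, -0.0, -1.0]]
wrist_force: [0.5, -0.3, -0.2]
finger_gap: 1.0
gripper_force: 0.0
```

Emit:
{"fn": "carry_out", "kwargs": {"increments": [[[0,0,0,0,0,-0.12,8.5],[0,0,0,0,0,-0.24,8.5],[0,0,0,0,0,-0.36,8.5],[0,0,0,0,0,-0.48,8.5],[0,0,0,0,0,-0.5,8.5]]]}}

```text
time: 0.93
tool_pos: [0.3278, -0.6464, 0.2507]
tcp_rot: [[-0.004, 1.0, -0.0], [1.0, 0.004, 0.001], [0.001, -0.0, -1.0]]
wrist_force: [-0.5, -0.9, 0.0]
finger_gap: 0.994
gripper_force: 0.0
```

Emit:
{"fn": "carry_out", "kwargs": {"increments": [[[3.2,1.35,0,0,0,0,8.5],[6.4,2.7,0,0,0,0,8.5],[9.6,4.05,0,0,0,0,8.5],[12.8,5.4,0,0,0,0,8.5],[16,6.75,0,0,0,0,8.5]]]}}

```text
time: 1.35
tool_pos: [0.3961, -0.4849, 0.2511]
tcp_rot: [[0.005, 1.0, -0.0], [1.0, -0.005, 0.0], [0.0, -0.0, -1.0]]
wrist_force: [-0.0, -1.0, -0.1]
finger_gap: 0.998
gripper_force: 0.0
```

Emit:
{"fn": "carry_out", "kwargs": {"increments": [[[3.2,1.35,0,0,0,0,8.5],[6.4,2.7,0,0,0,0,8.5],[9.6,4.05,0,0,0,0,8.5],[12.8,5.4,0,0,0,0,8.5],[16,6.75,0,0,0,0,8.5]]]}}

```text
time: 1.77
tool_pos: [0.4638, -0.325, 0.2512]
tcp_rot: [[0.005, 1.0, -0.0], [1.0, -0.005, 0.0], [0.0, -0.0, -1.0]]
wrist_force: [0.9, 0.8, 0.3]
finger_gap: 0.997
gripper_force: 0.0
```

Emit:
{"fn": "carry_out", "kwargs": {"increments": [[[3.2,1.35,0,0,0,0,8.5],[6.4,2.7,0,0,0,0,8.5],[9.6,4.05,0,0,0,0,8.5],[12.8,5.4,0,0,0,0,8.5],[15.8,6.75,0,0,0,0,8.5]]]}}

```text
time: 2.18
tool_pos: [0.5315, -0.1667, 0.2513]
tcp_rot: [[0.004, 1.0, -0.0], [1.0, -0.004, 0.0], [0.0, -0.0, -1.0]]
wrist_force: [0.1, 0.1, 0.2]
finger_gap: 0.997
gripper_force: 0.0
```

Emit:
{"fn": "carry_out", "kwargs": {"increments": [[[0,0,0,0,0,0,8.5],[0,0,0,0,0,0,8.5]]]}}

```text
time: 2.35
tool_pos: [0.5319, -0.1664, 0.2512]
tcp_rot: [[-0.0, 1.0, 0.0], [1.0, 0.0, 0.001], [0.001, 0.0, -1.0]]
wrist_force: [0.5, -0.6, -0.5]
finger_gap: 0.996
gripper_force: 0.0
```

Emit:
{"fn": "carry_out", "kwargs": {"increments": [[[-0.1,-0.2,3,0,0,0,8.5],[-0.1,-0.2,6,0,0,0,8.5],[-0.1,-0.2,9,0,0,0,8.5],[-0.1,-0.2,12,0,0,0,8.5],[-0.1,-0.2,14,0,0,0,8.5]]]}}

```text
time: 2.77
tool_pos: [0.5274, -0.1713, 0.1088]
tcp_rot: [[0.005, 1.0, -0.003], [1.0, -0.005, -0.0], [-0.0, -0.003, -1.0]]
wrist_force: [0.6, -0.8, -0.5]
finger_gap: 0.995
gripper_force: 0.0
```

Emit:
{"fn": "carry_out", "kwargs": {"increments": [[[0,0,0.9,0,0,0,8.5],[0,0,0.9,0,0,0,7],[0,0,0.9,0,0,0,5.5],[0,0,0.9,0,0,0,4.4],[0,0,0.9,0,0,0,4.2]]]}}

```text
time: 3.18
tool_pos: [0.5298, -0.1702, 0.104]
tcp_rot: [[0.002, 1.0, 0.002], [1.0, -0.002, -0.001], [-0.001, 0.002, -1.0]]
wrist_force: [-0.6, -0.1, 0.3]
finger_gap: 0.534
gripper_force: 61.2
```

Emit:
{"fn": "carry_out", "kwargs": {"increments": [[[0,0,0,0,0,0,4],[0,0,0,0,0,0,4],[0,0,0,0,0,0,4],[0,0,0,0,0,0,4],[0,0,0,0,0,0,4]]]}}

```text
time: 3.6
tool_pos: [0.5298, -0.1702, 0.1039]
tcp_rot: [[0.002, 1.0, 0.002], [1.0, -0.002, -0.001], [-0.001, 0.002, -1.0]]
wrist_force: [-1.3, 0.2, 7.7]
finger_gap: 0.534
gripper_force: 61.5
```

Emit:
{"fn": "carry_out", "kwargs": {"increments": [[[0,0,-1,0,0,0,4],[0,0,-3,0,0,0,4],[0,0,-5,0,0,0,4],[0,0,-7,0,0,0,4],[0,0,-7,0,0,0,4]]]}}

```text
time: 4.02
tool_pos: [0.531, -0.1699, 0.1767]
tcp_rot: [[0.001, 1.0, 0.006], [1.0, -0.001, -0.002], [-0.002, 0.006, -1.0]]
wrist_force: [1.2, -0.8, -0.5]
finger_gap: 0.531
gripper_force: 61.5
```

```bash
python3 - <<'E'
from station import r
import cv2,numpy as np
s=r.read_state(); print(s['tool_pos'],s['wrist_force'],s['finger_gap'],s['gripper_force'])
a,b=r.grab_frame("scene"),r.grab_frame("top")
A=cv2.resize(a["image"][70:200,130:300,::-1],(510,390)); B=cv2.resize(b["image"][130:260,270:440,::-1],(510,390))
cv2.imwrite("pics/lift1.png",cv2.resize(np.hstack([A,B]),(800,306)))
E
```

```text
[ 0.53099877 -0.16994602  0.17671424] [ 1.16360115 -0.79083181 -0.48793928] 0.5308133685627925 61.48979307727359
```

View pics/lift1.png

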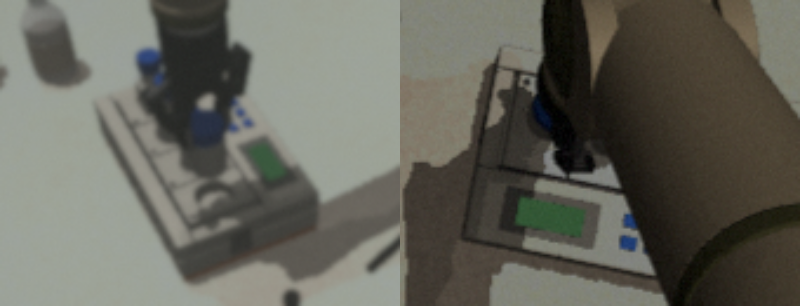

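The scene view shows the jar hanging upright in the gripper at (205,130), with its well empty at (215,190). I'll carry it to the tray.

Emit:
{"fn": "carry_out", "kwargs": {"increments": [[[2.5,-0.3,0,0,0,0,4],[6,-0.7,0,0,0,0,4],[9.75,-1.1,0,0,0,0,4],[13.5,-1.6,0,0,0,0,4],[17.25,-2,0,0,0,0,4]]]}}

```text
time: 4.53
tool_pos: [0.5082, 0.0042, 0.1716]
tcp_rot: [[0.002, 1.0, -0.002], [1.0, -0.002, -0.0], [-0.0, -0.002, -1.0]]
wrist_force: [1.4, -0.0, -0.8]
finger_gap: 0.535
gripper_force: 61.5
```

Emit:
{"fn": "carry_out", "kwargs": {"increments": [[[3.5,-0.4,0,0,0,0,4],[7,-0.8,0,0,0,0,4],[10.5,-1.2,0,0,0,0,4],[14,-1.6,0,0,0,0,4],[17.5,-2,0,0,0,0,4]]]}}

```text
time: 4.95
tool_pos: [0.4885, 0.1793, 0.1715]
tcp_rot: [[0.001, 1.0, -0.001], [1.0, -0.001, -0.001], [-0.001, -0.001, -1.0]]
wrist_force: [0.9, -0.1, -1.4]
finger_gap: 0.531
gripper_force: 61.5
```

Emit:
{"fn": "carry_out", "kwargs": {"increments": [[[3.5,-0.4,0,0,0,0,4],[7,-0.8,0,0,0,0,4],[10.5,-1.2,0,0,0,0,4],[14,-1.6,0,0,0,0,4],[16.9,-2,0,0,0,0,4]]]}}

```text
time: 5.37
tool_pos: [0.4685, 0.3494, 0.1715]
tcp_rot: [[-0.0, 1.0, -0.001], [1.0, 0.0, -0.0], [-0.0, -0.001, -1.0]]
wrist_force: [0.6, 0.2, -1.0]
finger_gap: 0.535
gripper_force: 61.5
```

Emit:
{"fn": "carry_out", "kwargs": {"increments": [[[0,0,0,0,0,0,4],[0,0,2,0,0,0,4],[0,0,4,0,0,0,4],[0,0,6,0,0,0,4],[0,0,6,0,0,0,4]]]}}

```text
time: 5.78
tool_pos: [0.4678, 0.3451, 0.1084]
tcp_rot: [[0.0, 1.0, -0.005], [1.0, -0.001, -0.004], [-0.004, -0.005, -1.0]]
wrist_force: [-0.1, 0.0, -0.5]
finger_gap: 0.532
gripper_force: 61.6
```

Emit:
{"fn": "carry_out", "kwargs": {"increments": [[[0,0.2,1.5,0,0,0,4],[0,0.2,3,0,0,0,4],[0,0.2,4.5,0,0,0,4],[0,0.2,4.5,0,0,0,4],[0,0.2,4.5,0,0,0,4]]]}}

```text
time: 6.2
tool_pos: [0.4714, 0.3465, 0.0672]
tcp_rot: [[0.001, 1.0, -0.001], [1.0, -0.001, -0.001], [-0.001, -0.001, -1.0]]
wrist_force: [0.3, 0.6, -0.0]
finger_gap: 0.533
gripper_force: 61.6
```

Emit:
{"fn": "carry_out", "kwargs": {"increments": [[[0,0,0,0,0,0,4],[0,0,0,0,0,0,4],[0,0,0,0,0,0,4]]]}}

```text
time: 6.45
tool_pos: [0.4721, 0.3471, 0.0683]
tcp_rot: [[0.001, 1.0, 0.001], [1.0, -0.001, 0.001], [0.001, 0.001, -1.0]]
wrist_force: [0.1, 0.2, -0.6]
finger_gap: 0.533
gripper_force: 61.6
```

```bash
python3 - <<'E'
from station import r
import cv2,numpy as np
s=r.read_state(); print(s['tool_pos'],s['wrist_force'],s['finger_gap'],s['gripper_force'])
a,b=r.grab_frame("scene"),r.grab_frame("top")
A=cv2.resize(a["image"][190:320,250:420,::-1],(510,390)); B=cv2.resize(b["image"][130:260,70:240,::-1],(510,390))
cv2.imwrite("pics/place1.png",cv2.resize(np.hstack([A,B]),(800,306)))
E
```

```text
[0.4720901  0.34713745 0.06828529] [ 0.08970516  0.16719898 -0.6212896 ] 0.532604720613668 61.64957062804888
```

View pics/place1.png

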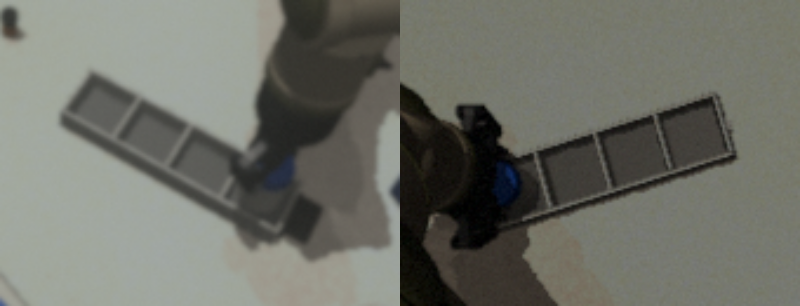

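The jar is over the compartment next to the grip: scene (270,180), top (507,183). I'll lower it slowly to the floor.

Emit:
{"fn": "carry_out", "kwargs": {"increments": [[[0,0,0.6,0,0,0,4],[0,0,1.2,0,0,0,4],[0,0,1.6,0,0,0,4],[0,0,1.7,0,0,0,4],[0,0,1.7,0,0,0,4]]]}}

```text
time: 6.97
tool_pos: [0.4713, 0.3467, 0.0495]
tcp_rot: [[0.001, 1.0, -0.001], [1.0, -0.001, -0.001], [-0.001, -0.001, -1.0]]
wrist_force: [0.1, 1.2, -1.0]
finger_gap: 0.53
gripper_force: 61.6
```

Emit:
{"fn": "carry_out", "kwargs": {"increments": [[[0,0,0.1,0,0,0,4],[0,0,0.1,0,0,0,4],[0,0,0.2,0,0,0,4],[0,0,0.2,0,0,0,4]]]}}

```text
time: 7.3
tool_pos: [0.4717, 0.3471, 0.049]
tcp_rot: [[0.001, 1.0, 0.001], [1.0, -0.001, 0.0], [0.0, 0.001, -1.0]]
wrist_force: [-1.2, -0.6, 5.6]
finger_gap: 0.535
gripper_force: 62.4
```

Contact is at z = 0.049, as predicted. I'll release and go to the tube.

Emit:
{"fn": "carry_out", "kwargs": {"increments": [[[0,0,0,0,0,0,5.2],[0,0,0,0,0,0,6],[0,0,0,0,0,0,7],[0,0,0,0,0,0,7],[0,0,0,0,0,0,7]]]}}

```text
time: 7.72
tool_pos: [0.4717, 0.3469, 0.0482]
tcp_rot: [[0.001, 1.0, -0.0], [1.0, -0.001, -0.0], [-0.0, -0.0, -1.0]]
wrist_force: [0.3, 0.0, 0.8]
finger_gap: 0.822
gripper_force: 0.0
```

Emit:
{"fn": "carry_out", "kwargs": {"increments": [[[0,0,-2,0,0,0,7],[0,0,-5,0,0,0,7],[0,0,-9,0,0,0,7],[0,0,-13,0,0,0,7],[0,0,-16,0,0,0,7]]]}}

```text
time: 8.13
tool_pos: [0.4718, 0.3472, 0.2112]
tcp_rot: [[0.001, 1.0, 0.001], [1.0, -0.001, 0.001], [0.001, 0.001, -1.0]]
wrist_force: [0.3, 1.2, 0.1]
finger_gap: 0.821
gripper_force: 0.0
```

Emit:
{"fn": "carry_out", "kwargs": {"increments": [[[-4,0.3,0,0,0,0,7],[-8,0.6,0,0,0,0,7],[-12,0.9,0,0,0,0,7],[-16,1.2,0,0,0,0,7],[-20,1.5,0,0,0,0,7]]]}}

```text
time: 8.55
tool_pos: [0.4862, 0.1451, 0.2084]
tcp_rot: [[0.001, 1.0, 0.0], [1.0, -0.001, -0.0], [-0.0, 0.0, -1.0]]
wrist_force: [1.3, 0.2, 0.2]
finger_gap: 0.819
gripper_force: 0.0
```

Emit:
{"fn": "carry_out", "kwargs": {"increments": [[[-4,0.3,0,0,0,0,7],[-8,0.6,0,0,0,0,7],[-12,0.9,0,0,0,0,7],[-16,1.2,0,0,0,0,7],[-20,1.5,0,0,0,0,7]]]}}

```text
time: 8.97
tool_pos: [0.501, -0.0551, 0.2084]
tcp_rot: [[0.001, 1.0, 0.0], [1.0, -0.001, -0.0], [-0.0, 0.0, -1.0]]
wrist_force: [0.9, 0.5, -0.7]
finger_gap: 0.818
gripper_force: 0.0
```

Emit:
{"fn": "carry_out", "kwargs": {"increments": [[[-4,0.3,0,0,0,0,7],[-8,0.6,0,0,0,0,7],[-12,0.9,0,0,0,0,7],[-16,1.2,0,0,0,0,7],[-18,1.4,0,0,0,0,7]]]}}

```text
time: 9.38
tool_pos: [0.5143, -0.2388, 0.2081]
tcp_rot: [[0.006, 1.0, -0.0], [1.0, -0.006, -0.002], [-0.002, -0.0, -1.0]]
wrist_force: [0.7, -0.2, 0.3]
finger_gap: 0.817
gripper_force: 0.0
```

Emit:
{"fn": "carry_out", "kwargs": {"increments": [[[0,0,0,0,0,0,7],[0,0,0,0,0,0,7],[0,0,0,0,0,0,7]]]}}

```text
time: 9.63
tool_pos: [0.5149, -0.2322, 0.2081]
tcp_rot: [[0.0, 1.0, -0.0], [1.0, -0.0, 0.001], [0.001, -0.0, -1.0]]
wrist_force: [0.8, -0.1, -0.3]
finger_gap: 0.824
gripper_force: 0.0
```

```bash
python3 - <<'E'
from station import r
import cv2,numpy as np
s=r.read_state(); print(s['tool_pos'],s['wrist_force'],s['finger_gap'],s['gripper_force'])
a,b=r.grab_frame("scene"),r.grab_frame("top")
A=cv2.resize(a["image"][190:320,250:420,::-1],(510,390)); B=cv2.resize(b["image"][130:260,70:240,::-1],(510,390))
cv2.imwrite("pics/placed1.png",cv2.resize(np.hstack([A,B]),(800,306)))
E
```

```text
[ 0.51490341 -0.23218309  0.20808934] [ 0.75159612 -0.12611731 -0.33372085] 0.8239670329832367 0.0
```

View pics/placed1.png

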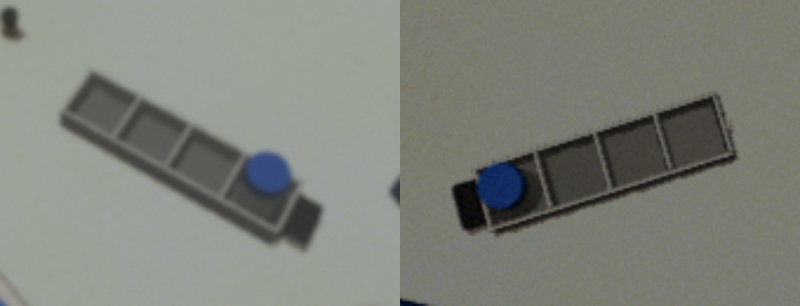

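The jar stands in the compartment next to the grip, at (500,186) in the top crop. The tube is next.

Emit:
{"fn": "carry_out", "kwargs": {"increments": [[[0,0.1,2,0,0,0,7],[0,0.1,4,0,0,0,7],[0,0.1,6,0,0,0,7],[0,0.1,7,0,0,0,7],[0,0.1,7.3,0,0,0,7]]]}}

```text
time: 10.15
tool_pos: [0.5155, -0.2317, 0.1338]
tcp_rot: [[-0.001, 1.0, -0.003], [1.0, 0.001, 0.001], [0.001, -0.003, -1.0]]
wrist_force: [-0.8, 0.2, 0.8]
finger_gap: 0.818
gripper_force: 0.0
```

Emit:
{"fn": "carry_out", "kwargs": {"increments": [[[0,0,0,0,0,0,7],[0,0,0,0,0,0,5],[0,0,0,0,0,0,4],[0,0,0,0,0,0,3.2],[0,0,0,0,0,0,3.2]]]}}

```text
time: 10.57
tool_pos: [0.5167, -0.2334, 0.1366]
tcp_rot: [[0.001, 1.0, 0.002], [1.0, -0.001, -0.001], [-0.001, 0.002, -1.0]]
wrist_force: [-1.4, 0.7, 5.8]
finger_gap: 0.428
gripper_force: 59.3
```

Emit:
{"fn": "carry_out", "kwargs": {"increments": [[[0,0,0,0,0,0,3.2],[0,0,0,0,0,0,3.2],[0,0,0,0,0,0,3.2],[0,0,0,0,0,0,3.2]]]}}

```text
time: 10.9
tool_pos: [0.5167, -0.2334, 0.1365]
tcp_rot: [[0.001, 1.0, 0.002], [1.0, -0.001, -0.001], [-0.001, 0.002, -1.0]]
wrist_force: [0.2, 0.6, 4.5]
finger_gap: 0.428
gripper_force: 59.3
```

Emit:
{"fn": "carry_out", "kwargs": {"increments": [[[0,0,-1,0,0,0,3.2],[0,0,-3,0,0,0,3.2],[0,0,-5,0,0,0,3.2],[0,0,-7,0,0,0,3.2],[0,0,-7,0,0,0,3.2]]]}}

```text
time: 11.32
tool_pos: [0.5178, -0.2337, 0.2097]
tcp_rot: [[0.001, 1.0, 0.006], [1.0, -0.001, -0.002], [-0.002, 0.006, -1.0]]
wrist_force: [0.8, -0.3, -1.2]
finger_gap: 0.43
gripper_force: 60.1
```

Emit:
{"fn": "carry_out", "kwargs": {"increments": [[[2.5,-0.1,0,0,0,0,3.2],[6,-0.3,0,0,0,0,3.2],[9.5,-0.5,0,0,0,0,3.2],[13.5,-0.7,0,0,0,0,3.2],[17.5,-0.9,0,0,0,0,3.2]]]}}

```text
time: 11.73
tool_pos: [0.5068, -0.057, 0.2056]
tcp_rot: [[0.002, 1.0, 0.0], [1.0, -0.002, -0.0], [-0.0, 0.0, -1.0]]
wrist_force: [0.6, 0.1, -2.3]
finger_gap: 0.428
gripper_force: 60.1
```

Emit:
{"fn": "carry_out", "kwargs": {"increments": [[[3.5,-0.2,0,0,0,0,3.2],[7,-0.4,0,0,0,0,3.2],[10.5,-0.6,0,0,0,0,3.2],[14,-0.8,0,0,0,0,3.2],[17.5,-0.9,0,0,0,0,3.2]]]}}

```text
time: 12.15
tool_pos: [0.4978, 0.1184, 0.2056]
tcp_rot: [[0.001, 1.0, 0.0], [1.0, -0.001, -0.0], [-0.0, 0.0, -1.0]]
wrist_force: [0.6, -1.0, -1.4]
finger_gap: 0.427
gripper_force: 60.1
```

Emit:
{"fn": "carry_out", "kwargs": {"increments": [[[3.5,-0.2,0,0,0,0,3.2],[7,-0.4,0,0,0,0,3.2],[10.5,-0.6,0,0,0,0,3.2],[14,-0.8,0,0,0,0,3.2],[16.9,-0.9,0,0,0,0,3.2]]]}}

```text
time: 12.57
tool_pos: [0.4888, 0.2886, 0.2056]
tcp_rot: [[-0.0, 1.0, 0.0], [1.0, 0.0, 0.001], [0.001, 0.0, -1.0]]
wrist_force: [1.3, 0.7, -1.6]
finger_gap: 0.432
gripper_force: 60.1
```

Emit:
{"fn": "carry_out", "kwargs": {"increments": [[[0,0,0,0,0,0,3.2],[0,0,0,0,0,0,3.2],[0,0,0,0,0,0,3.2]]]}}

```text
time: 12.82
tool_pos: [0.4894, 0.2851, 0.2052]
tcp_rot: [[0.001, 1.0, -0.0], [1.0, -0.001, -0.001], [-0.001, -0.0, -1.0]]
wrist_force: [-0.3, -0.8, -0.8]
finger_gap: 0.427
gripper_force: 60.1
```

Emit:
{"fn": "carry_out", "kwargs": {"increments": [[[0,0.1,2,0,0,0,3.2],[0,0.1,5,0,0,0,3.2],[0,0.1,8,0,0,0,3.2],[0,0.1,10,0,0,0,3.2],[0,0.1,11,0,0,0,3.2]]]}}

```text
time: 13.23
tool_pos: [0.49, 0.2832, 0.093]
tcp_rot: [[0.003, 1.0, -0.003], [1.0, -0.003, -0.003], [-0.003, -0.003, -1.0]]
wrist_force: [-0.1, -0.6, -1.2]
finger_gap: 0.428
gripper_force: 60.2
```

Emit:
{"fn": "carry_out", "kwargs": {"increments": [[[0,0,0,0,0,0,3.2],[0,0,0.3,0,0,0,3.2],[0,0,0.7,0,0,0,3.2],[0,0,1,0,0,0,3.2],[0,0,1,0,0,0,3.2]]]}}

```text
time: 13.65
tool_pos: [0.4909, 0.2859, 0.0856]
tcp_rot: [[0.001, 1.0, 0.001], [1.0, -0.001, 0.0], [0.0, 0.001, -1.0]]
wrist_force: [-0.9, 0.2, -1.0]
finger_gap: 0.422
gripper_force: 60.2
```

Emit:
{"fn": "carry_out", "kwargs": {"increments": [[[0,0,0,0,0,0,3.2],[0,0,0.1,0,0,0,3.2],[0,0,0.2,0,0,0,3.2],[0,0,0.2,0,0,0,3.2],[0,0,0.2,0,0,0,3.2]]]}}

```text
time: 14.07
tool_pos: [0.4906, 0.2859, 0.0833]
tcp_rot: [[0.001, 1.0, -0.0], [1.0, -0.001, -0.0], [-0.0, -0.0, -1.0]]
wrist_force: [-0.8, -0.1, -1.5]
finger_gap: 0.429
gripper_force: 60.2
```

Emit:
{"fn": "carry_out", "kwargs": {"increments": [[[0,0,0.1,0,0,0,3.2],[0,0,0.1,0,0,0,3.2],[0,0,0.2,0,0,0,3.2],[0,0,0.2,0,0,0,3.2],[0,0,0.2,0,0,0,3.2]]]}}

```text
time: 14.48
tool_pos: [0.4907, 0.2861, 0.0816]
tcp_rot: [[0.001, 1.0, 0.0], [1.0, -0.001, 0.0], [0.0, 0.0, -1.0]]
wrist_force: [-2.4, -0.5, 3.8]
finger_gap: 0.423
gripper_force: 60.6
```

Contact. I'll release and go to the tall bottle.

Emit:
{"fn": "carry_out", "kwargs": {"increments": [[[0,0,0,0,0,0,4.2],[0,0,0,0,0,0,5],[0,0,0,0,0,0,6],[0,0,0,0,0,0,6],[0,0,0,0,0,0,6]]]}}

```text
time: 14.9
tool_pos: [0.4906, 0.2858, 0.0812]
tcp_rot: [[0.001, 1.0, -0.0], [1.0, -0.001, -0.0], [-0.0, -0.0, -1.0]]
wrist_force: [-0.4, 0.0, 0.8]
finger_gap: 0.7
gripper_force: 0.0
```

Emit:
{"fn": "carry_out", "kwargs": {"increments": [[[0,0,-1,0,0,0,6],[0,0,-3,0,0,0,6],[0,0,-6,0,0,0,6],[0,0,-10,0,0,0,6],[0,0,-13.5,0,0,0,6]]]}}

```text
time: 15.32
tool_pos: [0.4902, 0.2858, 0.2186]
tcp_rot: [[0.001, 1.0, -0.001], [1.0, -0.001, 0.0], [0.0, -0.001, -1.0]]
wrist_force: [0.9, 0.8, 0.4]
finger_gap: 0.701
gripper_force: 0.0
```

Emit:
{"fn": "carry_out", "kwargs": {"increments": [[[-4,0.1,0,0,0,0,6],[-8,0.2,0,0,0,0,6],[-12,0.3,0,0,0,0,6],[-16,0.3,0,0,0,0,6],[-20,0.4,0,0,0,0,6]]]}}

```text
time: 15.73
tool_pos: [0.4939, 0.0842, 0.2172]
tcp_rot: [[0.001, 1.0, 0.001], [1.0, -0.001, -0.0], [-0.0, 0.001, -1.0]]
wrist_force: [0.8, -0.2, 0.5]
finger_gap: 0.702
gripper_force: 0.0
```

Emit:
{"fn": "carry_out", "kwargs": {"increments": [[[-4,0.1,0,0,0,0,6],[-8,0.2,0,0,0,0,6],[-12,0.3,0,0,0,0,6],[-16,0.3,0,0,0,0,6],[-20,0.4,0,0,0,0,6]]]}}

```text
time: 16.15
tool_pos: [0.4977, -0.1161, 0.2171]
tcp_rot: [[0.001, 1.0, 0.001], [1.0, -0.001, -0.0], [-0.0, 0.001, -1.0]]
wrist_force: [0.4, 0.1, -0.8]
finger_gap: 0.701
gripper_force: 0.0
```

Emit:
{"fn": "carry_out", "kwargs": {"increments": [[[-4,0.1,0,0,0,0,6],[-8,0.2,0,0,0,0,6],[-12,0.3,0,0,0,0,6],[-16,0.4,0,0,0,0,6],[-18.3,0.4,0,0,0,0,6]]]}}

```text
time: 16.57
tool_pos: [0.5011, -0.3021, 0.217]
tcp_rot: [[0.005, 1.0, 0.0], [1.0, -0.005, -0.002], [-0.002, 0.0, -1.0]]
wrist_force: [0.4, -0.6, 0.2]
finger_gap: 0.703
gripper_force: 0.0
```

Emit:
{"fn": "carry_out", "kwargs": {"increments": [[[0,0,0,0,0,0,6],[0,0,0,0,0,0,6],[0,0,0,0,0,0,6]]]}}

```text
time: 16.82
tool_pos: [0.502, -0.2962, 0.2166]
tcp_rot: [[0.001, 1.0, 0.0], [1.0, -0.001, 0.001], [0.001, 0.0, -1.0]]
wrist_force: [-0.6, -0.1, -1.0]
finger_gap: 0.703
gripper_force: 0.0
```

```bash
python3 - <<'E'
from station import r
import cv2,numpy as np
a,b=r.grab_frame("scene"),r.grab_frame("top")
A=cv2.resize(a["image"][190:320,250:420,::-1],(510,390)); B=cv2.resize(b["image"][130:260,70:240,::-1],(510,390))
cv2.imwrite("pics/placed2.png",cv2.resize(np.hstack([A,B]),(800,306)))
E
```

```text
(no output)
```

View pics/placed2.png

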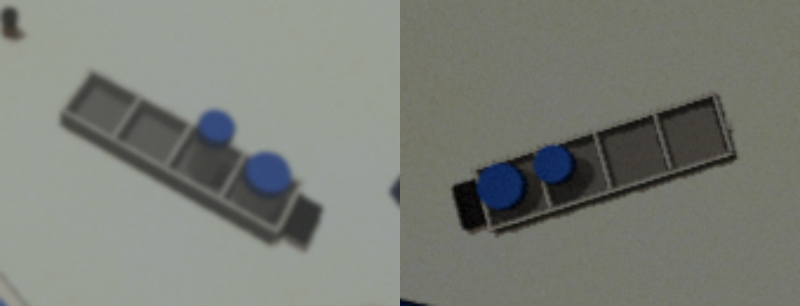

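The jar and tube stand in places 1 and 2, at (500,186) and (552,164). Now the tall bottle.

Emit:
{"fn": "carry_out", "kwargs": {"increments": [[[-0.1,0.1,2,0,0,0,6],[-0.1,0.1,4,0,0,0,6],[-0.1,0.1,6,0,0,0,6],[-0.1,0.1,7.2,0,0,0,6],[-0.1,0.1,7.7,0,0,0,6]]]}}

```text
time: 17.33
tool_pos: [0.5027, -0.2963, 0.1378]
tcp_rot: [[-0.001, 1.0, -0.002], [1.0, 0.001, 0.001], [0.001, -0.002, -1.0]]
wrist_force: [-0.0, -0.2, -0.1]
finger_gap: 0.702
gripper_force: 0.0
```

Emit:
{"fn": "carry_out", "kwargs": {"increments": [[[0,0,0,0,0,0,6],[0,0,0,0,0,0,5],[0,0,0,0,0,0,4],[0,0,0,0,0,0,3],[0,0,0,0,0,0,2.4]]]}}

```text
time: 17.75
tool_pos: [0.5035, -0.2984, 0.1405]
tcp_rot: [[0.001, 1.0, 0.001], [1.0, -0.001, -0.001], [-0.001, 0.001, -1.0]]
wrist_force: [-0.5, -0.5, 4.8]
finger_gap: 0.333
gripper_force: 58.7
```

Emit:
{"fn": "carry_out", "kwargs": {"increments": [[[0,0,0,0,0,0,2.4],[0,0,0,0,0,0,2.4],[0,0,0,0,0,0,2.4],[0,0,0,0,0,0,2.4]]]}}

```text
time: 18.08
tool_pos: [0.5035, -0.2983, 0.1404]
tcp_rot: [[0.001, 1.0, 0.001], [1.0, -0.001, -0.001], [-0.001, 0.001, -1.0]]
wrist_force: [-1.6, 0.5, 5.2]
finger_gap: 0.333
gripper_force: 58.8
```

Emit:
{"fn": "carry_out", "kwargs": {"increments": [[[0,0,-1,0,0,0,2.4],[0,0,-3,0,0,0,2.4],[0,0,-5,0,0,0,2.4],[0,0,-7,0,0,0,2.4],[0,0,-7,0,0,0,2.4]]]}}

```text
time: 18.5
tool_pos: [0.5047, -0.2989, 0.2137]
tcp_rot: [[0.001, 1.0, 0.005], [1.0, -0.001, -0.003], [-0.003, 0.005, -1.0]]
wrist_force: [1.1, -0.8, -2.0]
finger_gap: 0.326
gripper_force: 59.3
```

Emit:
{"fn": "carry_out", "kwargs": {"increments": [[[2.5,0,0,0,0,0,2.4],[6,0.1,0,0,0,0,2.4],[9.5,0.1,0,0,0,0,2.4],[13.5,0.2,0,0,0,0,2.4],[17.5,0.2,0,0,0,0,2.4]]]}}

```text
time: 18.92
tool_pos: [0.5048, -0.1219, 0.2094]
tcp_rot: [[0.002, 1.0, 0.0], [1.0, -0.002, -0.0], [-0.0, 0.0, -1.0]]
wrist_force: [1.7, -0.7, -1.6]
finger_gap: 0.335
gripper_force: 59.4
```

Emit:
{"fn": "carry_out", "kwargs": {"increments": [[[3.5,0,0,0,0,0,2.4],[7,0.1,0,0,0,0,2.4],[10.5,0.1,0,0,0,0,2.4],[14,0.2,0,0,0,0,2.4],[17.5,0.2,0,0,0,0,2.4]]]}}

```text
time: 19.33
tool_pos: [0.5071, 0.0534, 0.2095]
tcp_rot: [[0.001, 1.0, 0.0], [1.0, -0.001, -0.0], [-0.0, 0.0, -1.0]]
wrist_force: [1.0, 0.1, -2.3]
finger_gap: 0.334
gripper_force: 59.4
```

Emit:
{"fn": "carry_out", "kwargs": {"increments": [[[3.5,0,0,0,0,0,2.4],[7,0.1,0,0,0,0,2.4],[10.5,0.1,0,0,0,0,2.4],[14,0.2,0,0,0,0,2.4],[17.1,0.2,0,0,0,0,2.4]]]}}

```text
time: 19.75
tool_pos: [0.5092, 0.2252, 0.2094]
tcp_rot: [[0.0, 1.0, 0.0], [1.0, -0.0, 0.0], [0.0, 0.0, -1.0]]
wrist_force: [0.4, 0.2, -2.0]
finger_gap: 0.336
gripper_force: 59.4
```

Emit:
{"fn": "carry_out", "kwargs": {"increments": [[[0,0,0,0,0,0,2.4],[0,0,0,0,0,0,2.4],[0,0,0,0,0,0,2.4]]]}}

```text
time: 20.0
tool_pos: [0.5092, 0.2222, 0.209]
tcp_rot: [[0.001, 1.0, -0.001], [1.0, -0.001, -0.001], [-0.001, -0.001, -1.0]]
wrist_force: [-0.0, -0.8, -2.0]
finger_gap: 0.333
gripper_force: 59.4
```

Emit:
{"fn": "carry_out", "kwargs": {"increments": [[[0,0.1,2,0,0,0,2.4],[0,0.1,5,0,0,0,2.4],[0,0.1,8,0,0,0,2.4],[0,0.1,10,0,0,0,2.4],[0,0.1,11,0,0,0,2.4]]]}}

```text
time: 20.42
tool_pos: [0.5097, 0.2204, 0.0969]
tcp_rot: [[0.003, 1.0, -0.003], [1.0, -0.003, -0.002], [-0.002, -0.003, -1.0]]
wrist_force: [-0.7, 0.4, -1.6]
finger_gap: 0.331
gripper_force: 59.4
```

Emit:
{"fn": "carry_out", "kwargs": {"increments": [[[0,0,0,0,0,0,2.4],[0,0,0.4,0,0,0,2.4],[0,0,0.8,0,0,0,2.4],[0,0,1.1,0,0,0,2.4],[0,0,1.1,0,0,0,2.4]]]}}

```text
time: 20.83
tool_pos: [0.5108, 0.2228, 0.0886]
tcp_rot: [[0.001, 1.0, 0.001], [1.0, -0.001, 0.0], [0.0, 0.001, -1.0]]
wrist_force: [0.4, -0.2, -2.5]
finger_gap: 0.334
gripper_force: 59.4
```

Emit:
{"fn": "carry_out", "kwargs": {"increments": [[[0,0,0,0,0,0,2.4],[0,0,0.1,0,0,0,2.4],[0,0,0.2,0,0,0,2.4],[0,0,0.2,0,0,0,2.4],[0,0,0.2,0,0,0,2.4]]]}}

```text
time: 21.25
tool_pos: [0.5106, 0.2229, 0.0863]
tcp_rot: [[0.001, 1.0, 0.0], [1.0, -0.001, -0.0], [-0.0, 0.0, -1.0]]
wrist_force: [-0.4, -0.1, -1.0]
finger_gap: 0.332
gripper_force: 59.4
```

Emit:
{"fn": "carry_out", "kwargs": {"increments": [[[0,0,0.1,0,0,0,2.4],[0,0,0.1,0,0,0,2.4],[0,0,0.15,0,0,0,2.4],[0,0,0.15,0,0,0,2.4],[0,0,0.15,0,0,0,2.4]]]}}

```text
time: 21.67
tool_pos: [0.5107, 0.2231, 0.0854]
tcp_rot: [[0.001, 1.0, 0.001], [1.0, -0.001, 0.0], [0.0, 0.001, -1.0]]
wrist_force: [-2.1, -0.3, 8.9]
finger_gap: 0.335
gripper_force: 60.7
```

Contact. I'll release and go to the square bottle.

Emit:
{"fn": "carry_out", "kwargs": {"increments": [[[0,0,0,0,0,0,3.5],[0,0,0,0,0,0,4.5],[0,0,0,0,0,0,6],[0,0,0,0,0,0,6],[0,0,0,0,0,0,6]]]}}

```text
time: 22.08
tool_pos: [0.5105, 0.2228, 0.0846]
tcp_rot: [[0.001, 1.0, -0.0], [1.0, -0.001, -0.0], [-0.0, -0.0, -1.0]]
wrist_force: [0.0, 0.2, -0.6]
finger_gap: 0.7
gripper_force: 0.0
```

Emit:
{"fn": "carry_out", "kwargs": {"increments": [[[0,0,-1,0,0,0,6],[0,0,-3,0,0,0,6],[0,0,-6,0,0,0,6],[0,0,-10,0,0,0,6],[0,0,-13,0,0,0,6]]]}}

```text
time: 22.5
tool_pos: [0.5104, 0.2231, 0.2177]
tcp_rot: [[0.001, 1.0, 0.0], [1.0, -0.001, 0.001], [0.001, 0.0, -1.0]]
wrist_force: [1.4, 0.0, 1.2]
finger_gap: 0.703
gripper_force: 0.0
```

Emit:
{"fn": "carry_out", "kwargs": {"increments": [[[-4,-0.1,0,0,0,0,6],[-8,-0.3,0,0,0,0,6],[-12,-0.4,0,0,0,0,6],[-16,-0.6,0,0,0,0,6],[-20,-0.7,0,0,0,0,6]]]}}

```text
time: 22.92
tool_pos: [0.5028, 0.0212, 0.2157]
tcp_rot: [[0.0, 1.0, 0.001], [1.0, -0.0, -0.0], [-0.0, 0.001, -1.0]]
wrist_force: [0.5, -0.3, -1.2]
finger_gap: 0.706
gripper_force: 0.0
```

Emit:
{"fn": "carry_out", "kwargs": {"increments": [[[-4,-0.1,0,0,0,0,6],[-8,-0.3,0,0,0,0,6],[-12,-0.4,0,0,0,0,6],[-16,-0.6,0,0,0,0,6],[-20,-0.7,0,0,0,0,6]]]}}

```text
time: 23.33
tool_pos: [0.4955, -0.1791, 0.2156]
tcp_rot: [[0.001, 1.0, 0.0], [1.0, -0.001, -0.0], [-0.0, 0.0, -1.0]]
wrist_force: [0.7, -0.2, -0.5]
finger_gap: 0.707
gripper_force: 0.0
```

Emit:
{"fn": "carry_out", "kwargs": {"increments": [[[-4,-0.1,0,0,0,0,6],[-8,-0.3,0,0,0,0,6],[-12,-0.4,0,0,0,0,6],[-16,-0.6,0,0,0,0,6],[-18.4,-0.7,0,0,0,0,6]]]}}

```text
time: 23.75
tool_pos: [0.4875, -0.366, 0.2154]
tcp_rot: [[0.005, 1.0, -0.0], [1.0, -0.005, -0.002], [-0.002, -0.0, -1.0]]
wrist_force: [-0.1, -0.3, 0.8]
finger_gap: 0.701
gripper_force: 0.0
```

Emit:
{"fn": "carry_out", "kwargs": {"increments": [[[0,0,0,0,0,0,6],[0,0,0,0,0,0,6],[0,0,0,0,0,0,6]]]}}

```text
time: 24.0
tool_pos: [0.489, -0.3601, 0.2151]
tcp_rot: [[0.0, 1.0, 0.0], [1.0, -0.0, 0.001], [0.001, 0.0, -1.0]]
wrist_force: [-0.2, 0.6, -0.1]
finger_gap: 0.704
gripper_force: 0.0
```

```bash
python3 - <<'E'
from station import r
import cv2,numpy as np
a,b=r.grab_frame("scene"),r.grab_frame("top")
A=cv2.resize(a["image"][190:320,250:420,::-1],(510,390)); B=cv2.resize(b["image"][130:260,70:240,::-1],(510,390))
cv2.imwrite("pics/placed3.png",cv2.resize(np.hstack([A,B]),(800,306)))
E
```

```text
(no output)
```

View pics/placed3.png

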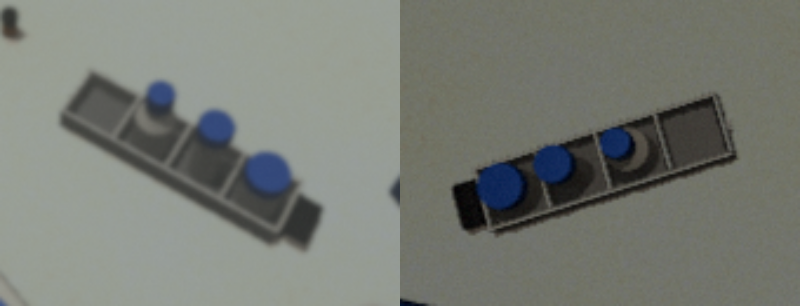

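Three are in place and upright. Now the square bottle.

Emit:
{"fn": "carry_out", "kwargs": {"increments": [[[-0.1,0,2,0,0,0,6],[-0.1,0,4.5,0,0,0,6],[-0.1,0,6.5,0,0,0,6],[-0.1,0,7.7,0,0,0,6],[-0.1,0,8.2,0,0,0,6]]]}}

```text
time: 24.52
tool_pos: [0.4888, -0.3605, 0.1313]
tcp_rot: [[-0.001, 1.0, -0.002], [1.0, 0.001, 0.002], [0.002, -0.002, -1.0]]
wrist_force: [0.4, -0.7, 0.2]
finger_gap: 0.704
gripper_force: 0.0
```

Emit:
{"fn": "carry_out", "kwargs": {"increments": [[[0,0,0,0,0,0,6],[0,0,0,0,0,0,5],[0,0,0,0,0,0,4],[0,0,0,0,0,0,3.2],[0,0,0,0,0,0,2.6]]]}}

```text
time: 24.93
tool_pos: [0.4896, -0.3624, 0.1342]
tcp_rot: [[0.001, 1.0, 0.002], [1.0, -0.001, -0.001], [-0.001, 0.002, -1.0]]
wrist_force: [-0.4, 1.4, 6.0]
finger_gap: 0.352
gripper_force: 59.1
```

Emit:
{"fn": "carry_out", "kwargs": {"increments": [[[0,0,0,0,0,0,2.6],[0,0,0,0,0,0,2.6],[0,0,0,0,0,0,2.6],[0,0,0,0,0,0,2.6]]]}}

```text
time: 25.27
tool_pos: [0.4896, -0.3624, 0.1341]
tcp_rot: [[0.001, 1.0, 0.002], [1.0, -0.001, -0.001], [-0.001, 0.002, -1.0]]
wrist_force: [-0.9, 1.3, 5.5]
finger_gap: 0.359
gripper_force: 59.1
```

Emit:
{"fn": "carry_out", "kwargs": {"increments": [[[0,0,-1,0,0,0,2.6],[0,0,-3,0,0,0,2.6],[0,0,-5,0,0,0,2.6],[0,0,-7,0,0,0,2.6],[0,0,-7,0,0,0,2.6]]]}}

```text
time: 25.68
tool_pos: [0.4906, -0.3631, 0.2075]
tcp_rot: [[0.001, 1.0, 0.005], [1.0, -0.001, -0.004], [-0.003, 0.005, -1.0]]
wrist_force: [1.2, -0.7, -1.0]
finger_gap: 0.353
gripper_force: 59.6
```

Emit:
{"fn": "carry_out", "kwargs": {"increments": [[[2.5,0.2,0,0,0,0,2.6],[6,0.5,0,0,0,0,2.6],[9.5,0.7,0,0,0,0,2.6],[13.5,1,0,0,0,0,2.6],[17.5,1.3,0,0,0,0,2.6]]]}}

```text
time: 26.1
tool_pos: [0.5017, -0.1859, 0.203]
tcp_rot: [[0.002, 1.0, 0.0], [1.0, -0.002, -0.0], [-0.0, 0.0, -1.0]]
wrist_force: [1.1, 0.5, -1.2]
finger_gap: 0.354
gripper_force: 59.6
```

Emit:
{"fn": "carry_out", "kwargs": {"increments": [[[3.5,0.3,0,0,0,0,2.6],[7,0.6,0,0,0,0,2.6],[10.5,0.8,0,0,0,0,2.6],[14,1.1,0,0,0,0,2.6],[17.5,1.4,0,0,0,0,2.6]]]}}

```text
time: 26.52
tool_pos: [0.516, -0.0106, 0.2031]
tcp_rot: [[0.001, 1.0, 0.0], [1.0, -0.001, -0.0], [-0.0, 0.0, -1.0]]
wrist_force: [0.0, -0.2, -1.9]
finger_gap: 0.355
gripper_force: 59.6
```

Emit:
{"fn": "carry_out", "kwargs": {"increments": [[[3.5,0.3,0,0,0,0,2.6],[7,0.6,0,0,0,0,2.6],[10.5,0.8,0,0,0,0,2.6],[14,1.1,0,0,0,0,2.6],[17.2,1.3,0,0,0,0,2.6]]]}}

```text
time: 26.93
tool_pos: [0.5293, 0.162, 0.2031]
tcp_rot: [[0.0, 1.0, 0.0], [1.0, -0.0, 0.0], [0.0, 0.0, -1.0]]
wrist_force: [0.7, -0.1, -0.9]
finger_gap: 0.358
gripper_force: 59.6
```

Emit:
{"fn": "carry_out", "kwargs": {"increments": [[[0,0,0,0,0,-0.1,2.6],[0,0,0,0,0,-0.2,2.6],[0,0,0,0,0,-0.3,2.6],[0,0,0,0,0,-0.4,2.6],[0,0,0,0,0,-0.51,2.6]]]}}

```text
time: 27.35
tool_pos: [0.5293, 0.1598, 0.2029]
tcp_rot: [[-0.492, 0.871, 0.0], [0.871, 0.492, -0.0], [-0.0, -0.0, -1.0]]
wrist_force: [-0.2, -0.2, -1.2]
finger_gap: 0.355
gripper_force: 59.6
```

Emit:
{"fn": "carry_out", "kwargs": {"increments": [[[0,0,0,0,0,0,2.6],[0,0,0,0,0,0,2.6],[0,0,0,0,0,0,2.6]]]}}

```text
time: 27.6
tool_pos: [0.5295, 0.1596, 0.2028]
tcp_rot: [[-0.484, 0.875, -0.0], [0.875, 0.484, -0.0], [-0.0, -0.0, -1.0]]
wrist_force: [0.4, 0.5, -1.7]
finger_gap: 0.354
gripper_force: 59.6
```

Emit:
{"fn": "carry_out", "kwargs": {"increments": [[[0,0,2,0,0,0,2.6],[0,0,4,0,0,0,2.6],[0,0,6,0,0,0,2.6],[0,0,7.5,0,0,0,2.6],[0,0,7.5,0,0,0,2.6]]]}}

```text
time: 28.02
tool_pos: [0.5281, 0.1593, 0.1253]
tcp_rot: [[-0.485, 0.874, -0.004], [0.874, 0.485, -0.002], [0.0, -0.004, -1.0]]
wrist_force: [-0.5, 0.1, -2.7]
finger_gap: 0.354
gripper_force: 59.7
```

```bash
python3 - <<'E'
from station import r
import cv2,numpy as np
a,b=r.grab_frame("scene"),r.grab_frame("top")
A=cv2.resize(a["image"][190:320,250:420,::-1],(510,390)); B=cv2.resize(b["image"][130:260,70:240,::-1],(510,390))
cv2.imwrite("pics/place4.png",cv2.resize(np.hstack([A,B]),(800,306)))
E
```

```text
(no output)
```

View pics/place4.png

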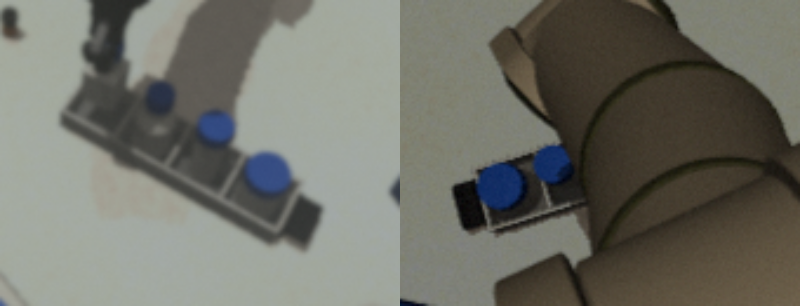

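The square bottle hangs above the last compartment at scene (105,85), aligned with it and clear of the tall bottle at (160,95). I'll lower it.

Emit:
{"fn": "carry_out", "kwargs": {"increments": [[[0,0,0,0,0,0,2.6],[0,0,1,0,0,0,2.6],[0,0,2.2,0,0,0,2.6],[0,0,3.4,0,0,0,2.6],[0,0,3.9,0,0,0,2.6]]]}}

```text
time: 28.53
tool_pos: [0.5294, 0.1596, 0.0879]
tcp_rot: [[-0.487, 0.874, -0.0], [0.874, 0.487, -0.0], [-0.0, -0.0, -1.0]]
wrist_force: [0.3, 0.1, -1.0]
finger_gap: 0.354
gripper_force: 59.7
```

Emit:
{"fn": "carry_out", "kwargs": {"increments": [[[0,0,0,0,0,0,2.6],[0,0,0,0,0,0,2.6],[0,0,0.3,0,0,0,2.6],[0,0,0.5,0,0,0,2.6],[0,0,0.5,0,0,0,2.6]]]}}

```text
time: 28.95
tool_pos: [0.5296, 0.1598, 0.0838]
tcp_rot: [[-0.487, 0.873, 0.0], [0.873, 0.487, 0.0], [-0.0, 0.0, -1.0]]
wrist_force: [0.8, -0.1, -1.6]
finger_gap: 0.357
gripper_force: 59.7
```

Emit:
{"fn": "carry_out", "kwargs": {"increments": [[[0,0,0,0,0,0,2.6],[0,0,0.1,0,0,0,2.6],[0,0,0.1,0,0,0,2.6],[0,0,0.1,0,0,0,2.6]]]}}

```text
time: 29.28
tool_pos: [0.5295, 0.1598, 0.0828]
tcp_rot: [[-0.487, 0.873, 0.0], [0.873, 0.487, -0.0], [-0.0, -0.0, -1.0]]
wrist_force: [0.6, 0.3, -0.8]
finger_gap: 0.359
gripper_force: 59.7
```

Emit:
{"fn": "carry_out", "kwargs": {"increments": [[[0,0,0.1,0,0,0,2.6],[0,0,0.2,0,0,0,2.6],[0,0,0.3,0,0,0,2.6],[0,0,0.3,0,0,0,2.6],[0,0,0.3,0,0,0,2.6]]]}}

```text
time: 29.7
tool_pos: [0.5294, 0.1598, 0.0796]
tcp_rot: [[-0.487, 0.873, -0.0], [0.873, 0.487, -0.0], [0.0, -0.0, -1.0]]
wrist_force: [-0.4, 0.6, -0.7]
finger_gap: 0.355
gripper_force: 59.7
```

Emit:
{"fn": "carry_out", "kwargs": {"increments": [[[0,0,0.1,0,0,0,2.6],[0,0,0.1,0,0,0,2.6],[0,0,0.1,0,0,0,2.6]]]}}

```text
time: 29.95
tool_pos: [0.5296, 0.1599, 0.0791]
tcp_rot: [[-0.487, 0.873, 0.0], [0.873, 0.487, 0.0], [-0.0, 0.0, -1.0]]
wrist_force: [-1.2, -0.2, 4.7]
finger_gap: 0.353
gripper_force: 60.4
```

Contact. I'll release, rise and move clear of the tray (toward -y).

Emit:
{"fn": "carry_out", "kwargs": {"increments": [[[0,0,0,0,0,0,3.6],[0,0,0,0,0,0,4.5],[0,0,0,0,0,0,6],[0,0,0,0,0,0,6],[0,0,0,0,0,0,6]]]}}

```text
time: 30.37
tool_pos: [0.5295, 0.1598, 0.0787]
tcp_rot: [[-0.487, 0.873, -0.0], [0.873, 0.487, -0.0], [0.0, -0.0, -1.0]]
wrist_force: [-0.7, 0.1, 0.1]
finger_gap: 0.705
gripper_force: 0.0
```

Emit:
{"fn": "carry_out", "kwargs": {"increments": [[[0,0,-1,0,0,0,6],[0,0,-3,0,0,0,6],[0,0,-6,0,0,0,6],[0,0,-10,0,0,0,6],[0,0,-14,0,0,0,6]]]}}

```text
time: 30.78
tool_pos: [0.5286, 0.1598, 0.2204]
tcp_rot: [[-0.488, 0.873, -0.002], [0.873, 0.488, -0.0], [0.001, -0.002, -1.0]]
wrist_force: [0.9, -0.9, 0.1]
finger_gap: 0.704
gripper_force: 0.0
```

Emit:
{"fn": "carry_out", "kwargs": {"increments": [[[-3,-1.5,-1,0,0,0,6],[-6,-3,-2,0,0,0,6],[-9,-4.5,-2,0,0,0,6],[-12,-6,-2,0,0,0,6],[-15,-8,-2,0,0,0,6]]]}}

```text
time: 31.2
tool_pos: [0.5332, -0.0112, 0.24]
tcp_rot: [[-0.488, 0.873, 0.002], [0.873, 0.488, 0.0], [-0.001, 0.002, -1.0]]
wrist_force: [0.3, 0.5, -0.2]
finger_gap: 0.699
gripper_force: 0.0
```

Emit:
{"fn": "carry_out", "kwargs": {"increments": [[[-3,-1.5,0,0,0,0,6],[-6,-3,0,0,0,0,6],[-6,-3,0,0,0,0,6],[-6,-3,0,0,0,0,6],[-6,-3,0,0,0,0,6]]]}}

```text
time: 31.62
tool_pos: [0.5357, -0.0766, 0.2393]
tcp_rot: [[-0.487, 0.873, 0.0], [0.873, 0.487, 0.0], [0.0, 0.001, -1.0]]
wrist_force: [0.7, 0.3, 0.1]
finger_gap: 0.702
gripper_force: 0.0
```

```bash
python3 - <<'E'
from station import r
import cv2,numpy as np
a,b=r.grab_frame("scene"),r.grab_frame("top")
A=cv2.resize(a["image"][190:320,250:420,::-1],(510,390)); B=cv2.resize(b["image"][130:260,70:240,::-1],(510,390))
cv2.imwrite("pics/placed4.png",cv2.resize(np.hstack([A,B]),(800,306)))
E
```

```text
(no output)
```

View pics/placed4.png

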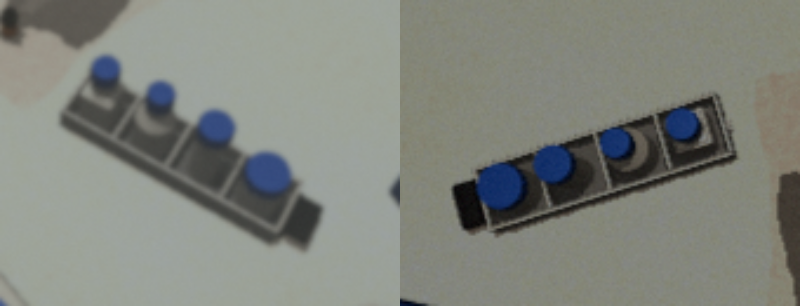

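All four stand upright in order from the grip: jar (500,186), tube (552,164), tall (615,145) and square (682,125). I'm handing in.

```bash
python3 -c "
from station import r
print(r.hand_in())"
```

```text
the job is handed in; nothing more can be done
None
```

The job is handed in: jar, tube, tall and square bottles stand upright in the tray in that order from the grip, after about 32 s of arm time, with no verdict returned.

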